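# Turn a cytometer detector module window-up on the cleaning mat

### The arm

A 6-joint arm with a two-finger parallel gripper is mounted at the origin on the work surface. World frame = base frame: x ahead of the robot, y to its left, z up, the work surface at z = 0. Lengths are in mm, angles in rad, forces in N, time in s.
With the tool pointing down it reaches from about 300 to 775 mm from the base axis. Payload 14.6 kg.
Tool frame: the origin (TCP) lies midway between the tips of the shut fingers; the grasp point (between the pads) lies 19 mm behind it (manip.hold_point_z is the distance from the TCP to the grasp point, in mm); z points along the fingers, y is the direction in which the jaws open and shut (so a half turn about z gives the same grasp; the last joint's range is limited). The gripper opens to 94 mm and grips with 3 to 60 N. Pads are 16 mm wide; open, the fingers measure 119 mm over their backs; the gripper's body (75 mm by 177 mm) begins 78 mm behind the grasp point.
Start: joints at [1.086, 0.3, 1.521, -0, 1.321, -0.067], TCP at [223.159, 502.682, 205.446] pointing down, gripper open.
Joint ranges: [-3.03, 3.03], [-0.79, 2.21], [0.23, 2.52], [-1.04, 4.18], [0, 3.07], [-2.55, 2.55]. Speed limits (rad/s): [2.22, 2.22, 2.57, 3.14, 3.14, 3.14].

### API

Orientations are given as [roll, pitch, yaw] about the fixed x, y, z axes, in that order (R = Rz(yaw) Ry(pitch) Rx(roll)).
In Python, from cell import manip gives the robot as it stands.
- The arm moves only by the shell command python3 -m crank 'ROWS' [OPENING] [FORCE]. ROWS is JSON, a list of rows, each an object with "offset": the shift along the world's x, y, z in m, a list of three; "spin": the turn about the world's z in degrees. In form: [{"offset": [dx, dy, dz], "spin": spin}, ...]. A call has exactly 8 rows; each row is the pose to reach, as a shift and turn from the pose measured when the call began; what a row does not reach only later rows make up. A row lasts 1/12 s, in which the tool goes at most 41.7 mm and 7.16 degrees, less where a joint would pass 70% of its speed; a pose out of reach is approached as far as the arm can. A call with a gripper value outside its range is refused whole. OPENING is the opening, from 0 (shut) to 1 (fully open), set as the call begins (- or left out, the last holds). The fingers move at their own pace and stop on an object; FORCE is the grip in N (left out, the last holds). Time passes only in rows, so rows that repeat a pose let the fingers close, or fill a call up. It gives the time, the measured TCP pose, the force and the opening at its end, in the units of the state.
- manip.read_state(): the state, without advancing time (a new reading comes with each control period).
- manip.camera(name): name is "side" or "top"; returns a dict with "pixels" (384x512x3 uint8, red, green, blue), "fx", "fy", "cx", "cy" (pixels), "k1" (the pictures are not rectified: a ray, as slopes to the right and down, at radius r is drawn at 1 + k1 r^2 times it, then the intrinsics apply), "extrinsics" (4x4, takes a point from world to camera coordinates). Camera axes: x right, y down, z forward; pixel columns grow to the right and rows downward; lengths in mm; the calibration is good to about 2 mm. A picture is of the moment at which its call begins. There is no depth.
- manip.sign_off(): hands the job in, once; it reports no verdict.
Trained networks look in a picture, given as the dict that the camera call returned (one of the last four; its "shot" number tells which), for a name from the list of things; names that differ only in an ending like _2 or _b are one class to them, and where a whole thing is asked for, a point or a joint stands for the part that bears it (a point fixed in the world has none). Each returns a list of dicts, best first, with "conf" (0 to 1); they miss things now and then, are a little off and sometimes report something else, mostly with a low value. They report only what shows in the picture. A call takes as long as a camera call. They do not tell look-alikes from the thing itself.
- manip.search_frame(picture, name): "location" ([x, y, z] in mm, in world coordinates, good to about 4 mm: the middle of the surface that is visible of it).
- manip.masks_of(picture, name): "mask" (384x512 bool, what is visible of it).
The state is a dict: "clock": time; "joints": joint angles; "qd": joint speeds; "effort": joint torques, N m; "eef_pos": TCP position; "eef_rot": TCP orientation; "wrist_force": force on the tool from outside, world axes, zero at the start; "moment": the same for the moment, N m; "finger_gap": finger opening in mm.
Only numpy, scipy, OpenCV 4.12 (cv2) and the standard library are available. Lean on these libraries where they do the work, as an engineer would, in place of code of your own. Each camera call takes 0.05 s, during which the arm holds its last target. There are 200 camera calls.

### The job

Take the detector module with the yellow handle out of its foam cutout by its handle, so that its handle end comes up first, and turn it over so that it lies flat with its window upwards in the middle of the teal cleaning mat, lengthwise along the mat. Keep hold of the handle until the module is lying down, so that it does not topple over by itself, then let go; leave the blue-handled module undisturbed in the foam.

Things in the scene. Friction and masses are not known exactly. Their poses are not given: they have to be found in the camera images.
- yellow_module_center (a point): Centre of the yellow-handled module, a black block 90 mm long (x), 44 wide (y), 24 thick (z), 0.16 kg, yellow band near its +x end. It starts plain back (+z) up, round glass window (-z face) down, in a 95 x 49 mm cutout of a fixed foam tray 178 x 218 mm. Heights above the table: module underside 8, foam 28, tray rim 30, module top 32 mm.
- yellow_module: The same module, with its handle: its origin lies at the centre of its window face, same axes. The handle is hinged at the middle of the -x end: hinge axis along y, 53 mm from the block's centre at mid-thickness, 98 mm from the +x end face. The hinge is loose: with the handle held upright and raised, the module tilts up handle end first, then hangs straight down.
- yellow_module_grip (a point): Grip point of the yellow handle, a plate 10 mm thick (x), 28 wide (y), reaching 60 mm from the hinge; the point is 40 mm from the hinge axis, z towards the free end. It starts upright, free end 80 mm above the table. It swivels half a turn round the module's end, from above the plain back to above the window, so a module stood on its +x end can be laid on its back.
- mat_center (a point): Centre of the top face of the flat teal cleaning mat with a white outline, fixed, 190 mm long (x), 120 wide (y), its top 4 mm above the table; z up.
- blue_module_center (a point): Centre of the other module, alike but with blue handle and band, lying the same way round in the cutout beside, 86 mm away along y (on either side). It stays there; its handle too stands up to 80 mm above the table, so pass over it with room to spare.
Things that resemble listed ones, but are neither listed nor needed, are in the scene too. Leave any pink look-alike of the yellow_module alone. Several things look just like the part that bears mat_center: the one meant starts farthest from the robot's base.

How it is judged:
By the outcome, as a careful person would: the job done as asked, in the order asked, and still so for the second after the job is handed in, with the robot touching nothing.
It also fails if it takes over 56 s, if anything falls off the work surface, if the arm or the gripper's body presses on something with over 40 N, if the wrist force passes 120 N, or if a joint passes its speed limit or range.

## Working session

There is one attempt and no reset: what is moved stays moved. The work goes in short steps, Python scripts to look and compute and a shell command to move; the robot and the scene stay as the last step left them, time stands still between calls to the robot, and variables do not carry over. Pictures are saved under pics/ and viewed, about 8 in all and at most 12, crops included, and the job is handed in when it is done.

```bash
ls; mkdir -p pics; cat > h.py <<'E'
import numpy as np, cv2
from cell import manip
def proj(c,P):
    P=np.atleast_2d(np.array(P,float)); q=(c["extrinsics"]@np.c_[P,np.ones(len(P))].T)[:3].T
    s=q[:,:2]/q[:,2:]; s=s*(1+c["k1"]*(s**2).sum(1,keepdims=True))
    return s*[c["fx"],c["fy"]]+[c["cx"],c["cy"]]
def at_z(c,uv,z):
    K=np.array([[c["fx"],0,c["cx"]],[0,c["fy"],c["cy"]],[0,0,1.]])
    uv=np.atleast_2d(np.array(uv,float)); d=(uv-[c["cx"],c["cy"]])/[c["fx"],c["fy"]]; s=d.copy()
    for _ in range(20): s=d/(1+c["k1"]*(s**2).sum(1,keepdims=True))
    E=c["extrinsics"];R=E[:3,:3];o=-R.T@E[:3,3]; r=np.c_[s,np.ones(len(s))]@R
    return o+r*((z-o[2])/r[:,2:])
def save(c,n,s=1): cv2.imwrite(f"pics/{n}.png",cv2.resize(c["pixels"][:,:,::-1],None,fx=s,fy=s))
E
python3 - <<'E'
from h import *
np.set_printoptions(precision=1,suppress=True)
ims=[]
for n in("top","side"):
    c=manip.camera(n); ims.append(c["pixels"]); E=c["extrinsics"]; print(n,-E[:3,:3].T@E[:3,3])
    for k in("yellow_module_grip","yellow_module","yellow_module_center","mat_center","blue_module_center"):
        for d in manip.search_frame(c,k)[:4]: print(k,round(d["conf"],2),np.array(d["location"]),proj(c,d["location"])[0])
    save(c,n+"0",1.5)
E
```

```text
pics
top [336.7   1.5 774.5]
yellow_module_grip 0.71 [ 510.2 -242.7   67. ] [391.  174.4]
yellow_module_grip 0.68 [ 337.5 -221.2   60.8] [385.8 267.2]
yellow_module_grip 0.53 [ 563.4 -245.    28.6] [383.8 153.5]
yellow_module 0.93 [ 363.3 -198.6   25.5] [367.3 254. ]
yellow_module_center 0.96 [ 565.6 -241.2   31.8] [382.3 152. ]
yellow_module_center 0.64 [ 368.8 -192.1   26.7] [363.9 251.2]
mat_center 0.74 [570.6 214.    6.1] [160.1 158. ]
mat_center 0.67 [326.7 194.9   0.3] [166.9 276.9]
blue_module_center 0.77 [ 571.5 -149.5   33.6] [336.7 149.9]
side [ 422.2 -703.5  471.5]
yellow_module_grip 0.92 [ 342.4 -238.8   45.4] [167.9 307.3]
yellow_module_grip 0.55 [ 518.6 -258.    57.4] [288.9 304.5]
yellow_module 0.82 [ 558.  -254.    32.9] [313.7 313.8]
yellow_module 0.69 [ 363.5 -208.6   24.6] [184.6 303.2]
yellow_module_center 0.58 [ 560.2 -254.4   34.8] [315.3 313. ]
mat_center 0.87 [574.3 204.9   4. ] [279.7 191.3]
mat_center 0.69 [331.5 190.4   7.9] [181.6 195.3]
blue_module_center 0.87 [ 574.4 -168.1   34.5] [312.3 276. ]
```

View pics/top0.png

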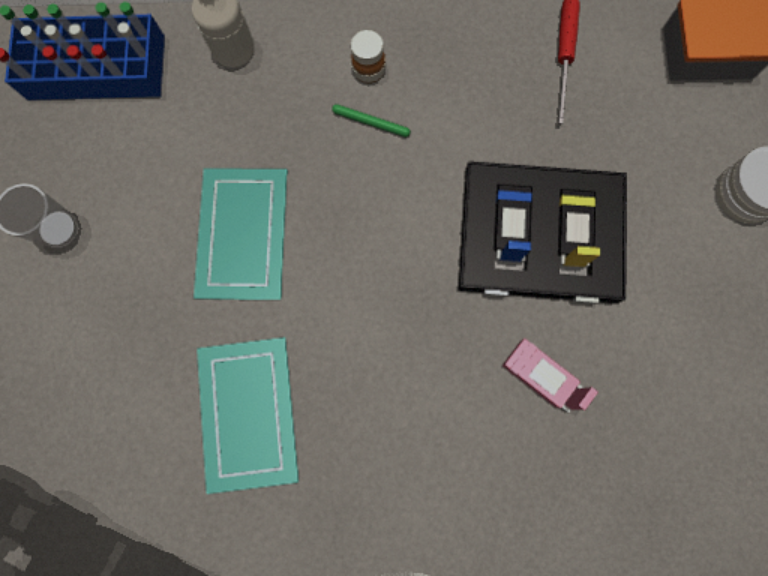

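View pics/side0.png

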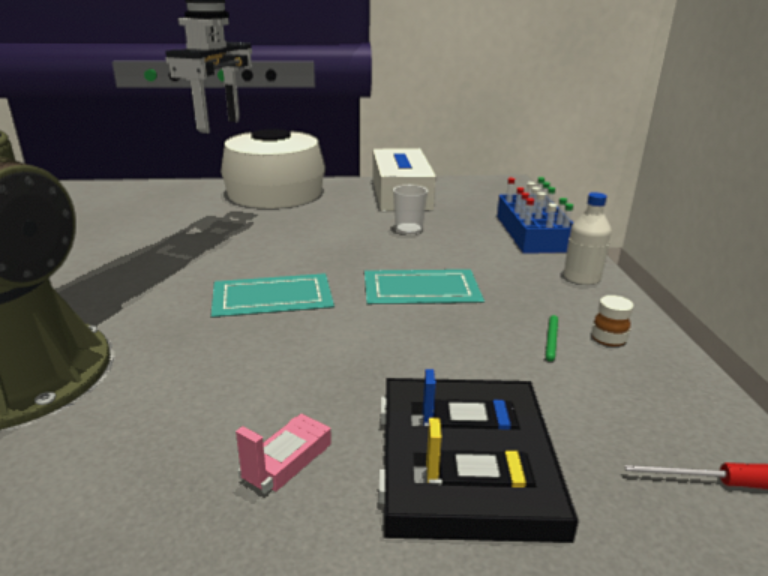

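The top view shows the yellow module at about (385,150) in original pixels, handle towards the robot; blue is left of it and the pink look-alike is outside the tray. The far mat is at (160,157). Next I'll measure precisely.

```bash
python3 - <<'E'
from h import *
np.set_printoptions(precision=1,suppress=True)
s=manip.read_state(); print(s["eef_pos"],s["eef_rot"],s["finger_gap"],manip.hold_point_z)
C={n:manip.camera(n) for n in("top","side")}
out={}
for n,c in C.items():
    hsv=cv2.cvtColor(c["pixels"],cv2.COLOR_RGB2HSV)
    for nm,lo,hi in(("yel",(22,120,60),(35,255,255)),("blue",(108,150,60),(125,255,255)),("teal",(75,80,80),(90,255,255))):
        m=cv2.inRange(hsv,lo,hi); k,l,st,ce=cv2.connectedComponentsWithStats(m)
        for i in range(1,k):
            if st[i,4]>(25 if nm!="teal" else 800):
                pts=np.argwhere(l==i)[:,::-1].astype(np.float32); r=cv2.minAreaRect(pts)
                print(n,nm,st[i],ce[i])
                if nm=="teal":
                    h=cv2.convexHull(pts.astype(int)); q=cv2.approxPolyDP(h,6,True)[:,0]
                    w=at_z(c,q,4)[:,:2]; print(" corners",w.tolist()," mean",w.mean(0))
                    if n=="top": 
                        w2=at_z(c,pts,4)[:,:2].astype(np.float32); print(" rect",cv2.minAreaRect(w2))
t=cv2.resize(C["top"]["pixels"][100:210,295:425],None,fx=3,fy=3,interpolation=2)
u=cv2.resize(C["side"]["pixels"][240:350,250:380],None,fx=3,fy=3,interpolation=2)
t=np.hstack([t,u]); cv2.imwrite("pics/crop1.png",t[:,:,::-1])
E
```

```text
[223.2 502.7 205.4] [-3.1  0.   2.7] 93.81640184770475 18.8
top yel [373 130  24   8 152] [384.9 133.4]
top yel [377 164  23  14 213] [388.  170.2]
top blue [44 11 24  2 47] [55.7 11.5]
top blue [  3  10  98  45 860] [60.6 40.3]
top blue [ 6 17  4 21 40] [ 7.2 27.2]
top blue [332 127  23   8 134] [342.9 130.2]
top blue [339 161  15   6  82] [346.2 163.4]
top teal [ 129  112   63   88 2037] [160.9 157.3]
 corners [[670.0463999439191, 153.34559636074772], [482.76651056346645, 158.6700775212324], [487.2471158936612, 274.2587252046974], [672.9153021897829, 269.6483062508311]]  mean [578.2 214. ]
 rect ((578.8389892578125, 213.94085693359375), (120.17916107177734, 189.77593994140625), 88.21804809570312)
top teal [ 141  122   39   67 2379] [160.3 155.1]
 corners [[650.2041705173128, 176.54905165999705], [506.2844145063032, 179.7512423538807], [509.93604848807047, 252.40631016893204], [651.9711410878854, 249.436041856592]]  mean [579.6 214.5]
 rect ((579.072021484375, 214.52964782714844), (75.07158660888672, 144.50230407714844), 88.26232147216797)
top teal [ 132  225   67  104 2404] [164.8 
[... 767 characters left out ...]
103  11   9  67] [268.  107.1]
side blue [392 129  12   8  80] [397.6 132.4]
side blue [332 130  50  38 934] [355.  153.2]
side blue [283 246   8  35 210] [285.9 262.6]
side blue [328 266  13  20 164] [334.2 275.9]
side teal [ 243  180   80   23 1485] [280.8 190.7]
 corners [[670.0207922134075, 152.764598978221], [483.49406573663765, 154.10526845488187], [486.2288994098032, 270.0430493644076], [672.3927223944804, 265.1537187723786]]  mean [578.  210.5]
side teal [ 141  182   82   29 1627] [180.  196.3]
 corners [[428.7452162251501, 157.476304924518], [242.9485229961282, 130.46194065957604], [232.49394912449122, 249.61933237921085], [415.2544096801567, 268.16954355464793]]  mean [329.9 201.4]
```

View pics/crop1.png

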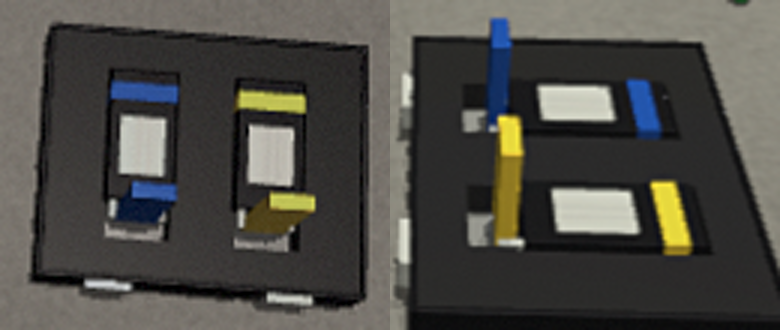

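```bash
python3 - <<'E'
from h import *
from scipy.optimize import least_squares
np.set_printoptions(precision=1,suppress=True)
C={n:manip.camera(n) for n in("top","side")}
t=lambda p:np.array(p)/3+[295,100]
s=lambda p:(np.array(p)-[390,0])/3+[250,240]
def tri(a,b): 
    r=least_squares(lambda P:np.r_[proj(C["top"],P)[0]-a,proj(C["side"],P)[0]-b],[500,-240,50]); return r.x,r.fun
print("handle top",*tri(t([296,203]),s([510,135])), at_z(C["top"],t([296,203]),80),at_z(C["side"],s([510,135]),80))
print("band",*tri([384.9,133.4],[343.3,312.1]),at_z(C["top"],[384.9,133.4],32))
print("label",*tri(t([271,155]),s([596,212])))
print("blue handle top",*tri(t([154,191]),s([500,38])))
print("yel handle corners",at_z(C["top"],t([[279,194],[316,196],[314,212],[274,210]]),80))
def yaw(pts,z):
    w=at_z(C["top"],t(pts),z); d=w[1]-w[0]; return w, np.degrees(np.arctan2(d[1],d[0]))
for p in([[52,24],[368,45]],[[32,280],[363,300]],[[32,280],[52,24]],[[363,300],[368,45]]): print(yaw(p,30))
hsv=cv2.cvtColor(C["top"]["pixels"],cv2.COLOR_RGB2HSV)
for nm,lo,hi in(("yel",(22,120,60),(35,255,255)),("blue",(108,150,60),(125,255,255)),("lab",(0,0,150),(180,60,255))):
    m=cv2.inRange(hsv,lo,hi)[120:162,330:400]; k,l,st,ce=cv2.connectedComponentsWithStats(m)
    for i in range(1,k):
        if st[i,4]>80:
            w=at_z(C["top"],np.argwhere(l==i)[:,::-1]+[330,120],32)[:,:2].astype(np.float32); print(nm,cv2.minAreaRect(w))
E
```

```text
handle top [ 520.6 -243.9   81.3] [-0.  -0.5 -0.4  0.1] [[ 519.9 -244.3   80. ]] [[ 521.6 -242.2   80. ]]
band [ 604.9 -250.2   29.8] [-0.   0.3  0.2 -0.1] [[ 604.7 -249.5   32. ]]
label [ 566.8 -247.3   32.2] [-0.  -0.3 -0.2  0.1]
blue handle top [ 530.4 -157.3   76.5] [ 0.  0.  0. -0.]
yel handle corners [[ 525.9 -234.2   80. ]
 [ 524.1 -257.1   80. ]
 [ 513.9 -255.    80. ]
 [ 515.7 -230.3   80. ]]
(array([[ 663.8, -105. ,   30. ],
       [ 643.7, -320.7,   30. ]]), np.float64(-95.32293198480644))
(array([[ 484.3,  -83.9,   30. ],
       [ 466.4, -300.5,   30. ]]), np.float64(-94.72265289369652))
(array([[ 484.3,  -83.9,   30. ],
       [ 663.8, -105. ,   30. ]]), np.float64(-6.715747237833997))
(array([[ 466.4, -300.5,   30. ],
       [ 643.7, -320.7,   30. ]]), np.float64(-6.504257649723133))
yel ((605.015625, -249.74412536621094), (44.8321418762207, 13.98991870880127), 84.12877655029297)
blue ((613.2304077148438, -164.85523986816406), (45.21991729736328, 12.675369262695312), 83.71734619140625)
lab ((575.002685546875, -160.5853729248047), (28.291030883789062, 39.608619689941406), 86.44151306152344)
lab ((566.5095825195312, -246.63238525390625), (28.229263305664062, 39.28866195678711), 85.24968719482422)
```

```bash
python3 -m crank '[{"offset":[0.014,-0.036,0],"spin":-5},{"offset":[0.029,-0.073,0],"spin":-10},{"offset":[0.043,-0.109,0],"spin":-15},{"offset":[0.058,-0.146,0],"spin":-20},{"offset":[0.072,-0.182,0],"spin":-25},{"offset":[0.087,-0.219,0],"spin":-30},{"offset":[0.101,-0.255,0],"spin":-35},{"offset":[0.116,-0.292,0],"spin":-40}]' 1; python3 -c "
from h import *
print(np.degrees(manip.read_state()['eef_rot']))"
```

```text
clock: 1.47
eef_pos: [339.3, 209.0, 205.7]
eef_rot: [3.141, 0.0, 2.022]
wrist_force: [1.3, -0.1, -0.1]
finger_gap: 94.1
[1.79955042e+02 1.19790657e-03 1.15840215e+02]
```

```bash
python3 -m crank '[{"offset":[0.014,-0.036,0],"spin":-4},{"offset":[0.029,-0.072,0],"spin":-8},{"offset":[0.043,-0.108,0],"spin":-12},{"offset":[0.058,-0.144,0],"spin":-16},{"offset":[0.072,-0.180,0],"spin":-20},{"offset":[0.086,-0.216,0],"spin":-24},{"offset":[0.101,-0.252,0],"spin":-28},{"offset":[0.115,-0.288,0],"spin":-31.3}]'
python3 -m crank '[{"offset":[0.014,-0.036,0],"spin":0},{"offset":[0.029,-0.072,0],"spin":0},{"offset":[0.043,-0.108,0],"spin":0},{"offset":[0.058,-0.144,0],"spin":0},{"offset":[0.066,-0.164,0],"spin":0},{"offset":[0.066,-0.164,0],"spin":0},{"offset":[0.066,-0.164,0],"spin":0},{"offset":[0.066,-0.164,0],"spin":0}]'; python3 -c "
from h import *
c=manip.camera('top');save(c,'t2',1.5);print(np.degrees(manip.read_state()['eef_rot']))"
```

```text
clock: 2.13
eef_pos: [454.7, -81.1, 205.9]
eef_rot: [3.14, 0.0, 1.472]
wrist_force: [1.7, 1.0, 1.0]
finger_gap: 93.7
clock: 2.8
eef_pos: [520.5, -244.4, 205.8]
eef_rot: [3.141, -0.0, 1.472]
wrist_force: [0.3, 0.5, -0.8]
finger_gap: 93.7
[ 1.79922208e+02 -5.10713421e-03  8.43557371e+01]
```

```bash
python3 -m crank '[{"offset":[0,0,-0.03],"spin":0},{"offset":[0,0,-0.06],"spin":0},{"offset":[0,0,-0.09],"spin":0},{"offset":[0,0,-0.115],"spin":0},{"offset":[0,0,-0.135],"spin":0},{"offset":[0,0,-0.15],"spin":0},{"offset":[0,0,-0.16],"spin":0},{"offset":[0,0,-0.164],"spin":0}]'
python3 -m crank '[{"offset":[0,0,0],"spin":0},{"offset":[0,0,0],"spin":0},{"offset":[0,0,0],"spin":0},{"offset":[0,0,0],"spin":0},{"offset":[0,0,0],"spin":0},{"offset":[0,0,0],"spin":0},{"offset":[0,0,0],"spin":0},{"offset":[0,0,0],"spin":0}]' 0.3 20
python3 -c "
from h import *
c=manip.camera('side');save(c,'s3',1.5)"
```

```text
clock: 3.52
eef_pos: [520.1, -243.2, 41.1]
eef_rot: [3.141, -0.001, 1.473]
wrist_force: [-0.0, 0.5, -0.5]
finger_gap: 93.9
clock: 4.18
eef_pos: [520.2, -243.2, 41.2]
eef_rot: [3.141, -0.001, 1.473]
wrist_force: [0.9, -0.0, -0.2]
finger_gap: 44.2
```

View pics/s3.png

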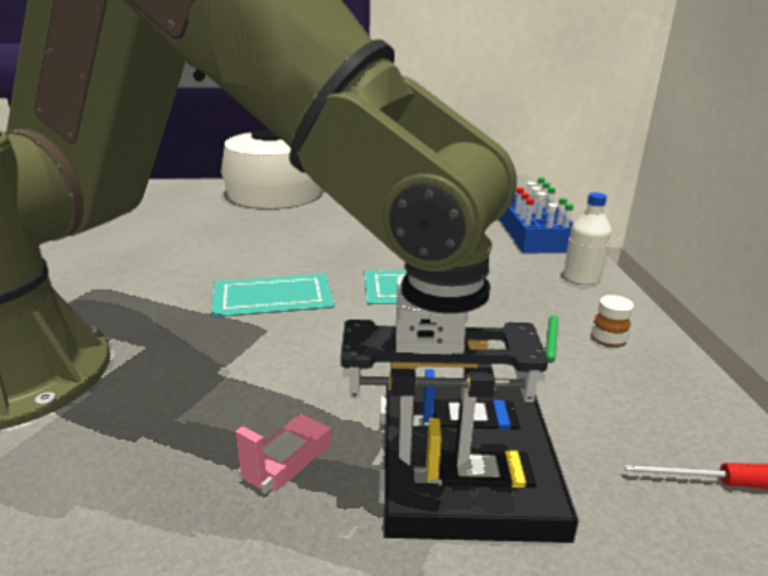

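The yellow handle (435,450) stands between the two fingers (405 and 467), as it should. Closing the gripper.

```bash
python3 -m crank '[{"offset":[0,0,0],"spin":0},{"offset":[0,0,0],"spin":0},{"offset":[0,0,0],"spin":0},{"offset":[0,0,0],"spin":0},{"offset":[0,0,0],"spin":0},{"offset":[0,0,0],"spin":0},{"offset":[0,0,0],"spin":0},{"offset":[0,0,0],"spin":0}]' 0 25
python3 -m crank '[{"offset":[0,0,0.001],"spin":0},{"offset":[0,0,0.003],"spin":0},{"offset":[0,0,0.006],"spin":0},{"offset":[0,0,0.01],"spin":0},{"offset":[0,0,0.014],"spin":0},{"offset":[0,0,0.018],"spin":0},{"offset":[0,0,0.021],"spin":0},{"offset":[0,0,0.024],"spin":0}]'
python3 -c "
from h import *
c=manip.camera('side');save(c,'s4',1.5)"
```

```text
clock: 4.9
eef_pos: [520.1, -243.2, 41.2]
eef_rot: [3.141, -0.001, 1.473]
wrist_force: [-0.1, -0.6, 0.1]
finger_gap: 9.8
clock: 5.57
eef_pos: [520.2, -243.2, 65.7]
eef_rot: [3.141, -0.0, 1.473]
wrist_force: [0.8, -1.2, -1.5]
finger_gap: 9.8
```

View pics/s4.png

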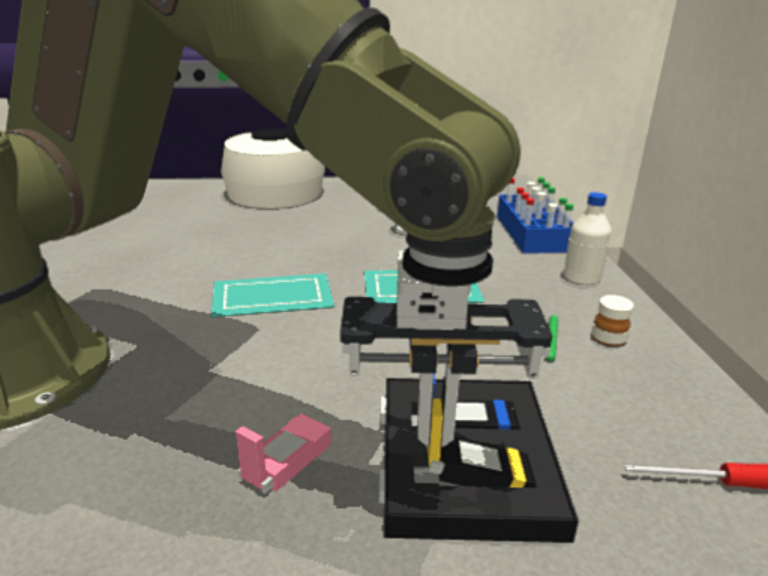

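The handle is gripped and the module tilts up handle end first (band still down at (515,468)). Lifting further.

```bash
python3 -m crank '[{"offset":[0,0,0.004],"spin":0},{"offset":[0,0,0.009],"spin":0},{"offset":[0,0,0.015],"spin":0},{"offset":[0,0,0.022],"spin":0},{"offset":[0,0,0.029],"spin":0},{"offset":[0,0,0.036],"spin":0},{"offset":[0,0,0.043],"spin":0},{"offset":[0,0,0.05],"spin":0}]'
python3 -m crank '[{"offset":[0,0,0.006],"spin":0},{"offset":[0,0,0.013],"spin":0},{"offset":[0,0,0.021],"spin":0},{"offset":[0,0,0.031],"spin":0},{"offset":[0,0,0.043],"spin":0},{"offset":[0,0,0.055],"spin":0},{"offset":[0,0,0.068],"spin":0},{"offset":[0,0,0.08],"spin":0}]'
python3 -m crank '[{"offset":[0,0,0.014],"spin":0},{"offset":[0,0,0.028],"spin":0},{"offset":[0,0,0.042],"spin":0},{"offset":[0,0,0.055],"spin":0},{"offset":[0,0,0.063],"spin":0},{"offset":[0,0,0.068],"spin":0},{"offset":[0,0,0.07],"spin":0},{"offset":[0,0,0.07],"spin":0}]'
python3 -c "
from h import *
c=manip.camera('side');save(c,'s5',1.5)"
```

```text
clock: 6.28
eef_pos: [520.4, -243.3, 117.0]
eef_rot: [3.14, -0.0, 1.473]
wrist_force: [-0.4, -0.7, -0.9]
finger_gap: 10.0
clock: 6.95
eef_pos: [520.5, -243.4, 198.6]
eef_rot: [3.14, 0.0, 1.473]
wrist_force: [0.0, -0.9, -1.4]
finger_gap: 10.4
clock: 7.62
eef_pos: [520.5, -243.4, 268.7]
eef_rot: [3.14, 0.0, 1.473]
wrist_force: [-0.6, 0.2, -2.0]
finger_gap: 9.6
```

View pics/s5.png

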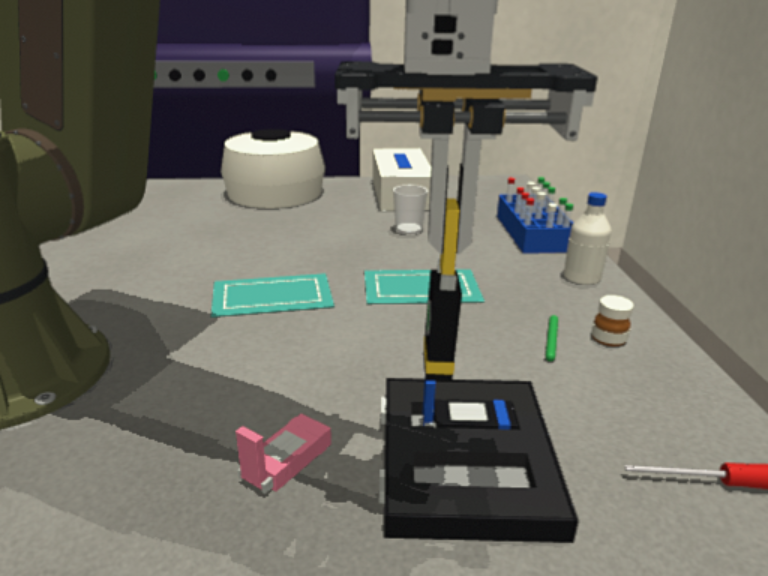

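The module hangs straight below the handle (440,320), window to the left (-x), and the blue module is still in place. Carrying it over to the mat.

```bash
python3 -m crank '[{"offset":[0,0.008,0],"spin":0},{"offset":[0,0.02,0],"spin":0.5},{"offset":[0,0.036,0],"spin":1},{"offset":[0,0.056,0],"spin":1.5},{"offset":[0,0.078,0],"spin":2},{"offset":[0,0.102,0],"spin":2.5},{"offset":[0,0.127,0],"spin":3},{"offset":[0,0.152,0],"spin":3.9}]'
python3 -m crank '[{"offset":[0,0.025,0],"spin":0},{"offset":[0,0.05,0],"spin":0},{"offset":[0,0.075,0],"spin":0},{"offset":[0,0.1,0],"spin":0},{"offset":[0,0.125,0],"spin":0},{"offset":[0,0.15,0],"spin":0},{"offset":[0,0.175,0],"spin":0},{"offset":[0,0.2,0],"spin":0}]'
python3 -m crank '[{"offset":[0,0.024,0],"spin":0},{"offset":[0,0.046,0],"spin":0},{"offset":[0,0.065,0],"spin":0},{"offset":[0,0.08,0],"spin":0},{"offset":[0,0.092,0],"spin":0},{"offset":[0,0.1,0],"spin":0},{"offset":[0.001,0.105,0],"spin":0},{"offset":[0.001,0.106,0],"spin":0}]'
python3 -m crank '[{"offset":[0,0,-0.01],"spin":0},{"offset":[0,0,-0.025],"spin":0},{"offset":[0,0,-0.045],"spin":0},{"offset":[0,0,-0.065],"spin":0},{"offset":[0,0,-0.085],"spin":0},{"offset":[0,0,-0.1],"spin":0},{"offset":[0,0,-0.11],"spin":0},{"offset":[0,0,-0.115],"spin":0}]'
python3 -c "
from h import *
c=manip.camera('side');save(c,'s6',1.5);t=manip.camera('top');save(t,'t6',1.5)
a=cv2.resize(c['pixels'][70:250,150:380],(520,407));b=cv2.resize(t['pixels'][90:270,90:220],(280,388));b=np.pad(b,((0,19),(0,0),(0,0)));cv2.imwrite('pics/c6.png',np.hstack([a,b])[:,:,::-1])"
```

```text
clock: 8.33
eef_pos: [519.9, -89.2, 268.0]
eef_rot: [3.141, -0.0, 1.542]
wrist_force: [0.1, -0.4, -2.1]
finger_gap: 9.9
clock: 9.0
eef_pos: [519.0, 113.0, 267.7]
eef_rot: [3.141, -0.001, 1.543]
wrist_force: [-0.0, -0.0, -2.4]
finger_gap: 10.0
clock: 9.67
eef_pos: [519.9, 219.6, 267.6]
eef_rot: [3.141, -0.0, 1.544]
wrist_force: [0.8, -0.3, -2.0]
finger_gap: 9.9
clock: 10.33
eef_pos: [519.4, 218.8, 150.8]
eef_rot: [-3.14, 0.0, 1.543]
wrist_force: [0.1, 0.4, -1.3]
finger_gap: 10.2
```

View pics/c6.png

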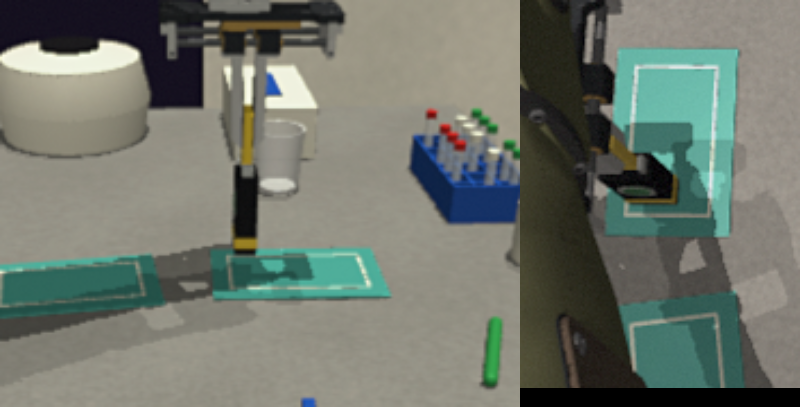

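The module hangs above the near part of the far mat (245,210 in the crop), window towards the robot. Lowering it until it touches.

```bash
python3 -m crank '[{"offset":[0.0005,-0.001,-0.004],"spin":0},{"offset":[0.001,-0.002,-0.009],"spin":0},{"offset":[0.0015,-0.003,-0.014],"spin":0},{"offset":[0.002,-0.004,-0.018],"spin":0},{"offset":[0.002,-0.004,-0.022],"spin":0},{"offset":[0.002,-0.004,-0.024],"spin":0},{"offset":[0.002,-0.004,-0.025],"spin":0},{"offset":[0.002,-0.004,-0.025],"spin":0}]'
python3 -m crank '[{"offset":[0,0,-0.0005],"spin":0},{"offset":[0,0,-0.001],"spin":0},{"offset":[0,0,-0.0015],"spin":0},{"offset":[0,0,-0.002],"spin":0},{"offset":[0,0,-0.0025],"spin":0},{"offset":[0,0,-0.003],"spin":0},{"offset":[0,0,-0.003],"spin":0},{"offset":[0,0,-0.003],"spin":0}]'
```

```text
clock: 11.1
eef_pos: [521.7, 215.2, 126.8]
eef_rot: [-3.141, 0.0, 1.544]
wrist_force: [-0.6, 0.3, -1.9]
finger_gap: 9.9
clock: 11.77
eef_pos: [521.7, 215.2, 123.8]
eef_rot: [-3.141, 0.0, 1.544]
wrist_force: [-0.7, -0.9, -1.6]
finger_gap: 9.8
```

```bash
python3 -m crank '[{"offset":[0,0,-0.0005],"spin":0},{"offset":[0,0,-0.001],"spin":0},{"offset":[0,0,-0.001],"spin":0},{"offset":[0,0,-0.001],"spin":0},{"offset":[0,0,-0.001],"spin":0},{"offset":[0,0,-0.001],"spin":0},{"offset":[0,0,-0.001],"spin":0},{"offset":[0,0,-0.001],"spin":0}]'
python3 -c "
from h import *
print(np.mean([ (manip.camera('side'),manip.read_state()['wrist_force'])[1] for _ in range(6)],0))
c=manip.camera('side');cv2.imwrite('pics/c7.png',cv2.resize(c['pixels'][120:220,200:340],None,fx=5,fy=5)[:,:,::-1])"
```

```text
clock: 12.43
eef_pos: [521.9, 215.2, 123.2]
eef_rot: [-3.141, -0.0, 1.544]
wrist_force: [-1.2, -0.1, 5.6]
finger_gap: 9.9
[-0.63529678 -0.654474    5.2423673 ]
```

View pics/c7.png

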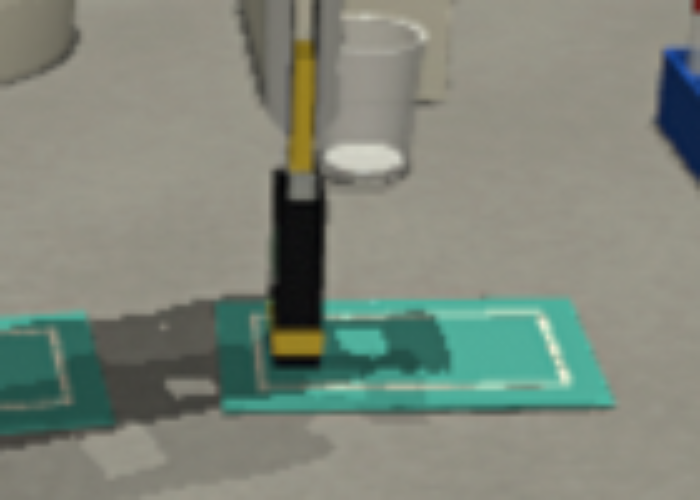

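Contact is at TCP z = 123.2, as predicted. The module stands on its +x end and its lower edge is inside the outline at about (295,360). Tipping it over along an arc now.

```bash
python3 -m crank '[{"offset":[0.0043,-0.0001,0.0003],"spin":0},{"offset":[0.0086,-0.0002,0.0005],"spin":0},{"offset":[0.013,-0.0004,0.0005],"spin":0},{"offset":[0.0172,-0.0005,0.0004],"spin":0},{"offset":[0.0215,-0.0006,0.0],"spin":0},{"offset":[0.0258,-0.0008,-0.0005],"spin":0},{"offset":[0.03,-0.0009,-0.0012],"spin":0},{"offset":[0.0342,-0.001,-0.002],"spin":0}]'
python3 -c "
from h import *
c=manip.camera('side');cv2.imwrite('pics/c8.png',cv2.resize(c['pixels'][120:220,200:340],None,fx=5,fy=5)[:,:,::-1])"
```

```text
clock: 13.45
eef_pos: [556.5, 214.2, 120.9]
eef_rot: [-3.141, -0.0, 1.544]
wrist_force: [0.0, 0.2, 0.1]
finger_gap: 9.8
```

View pics/c8.png

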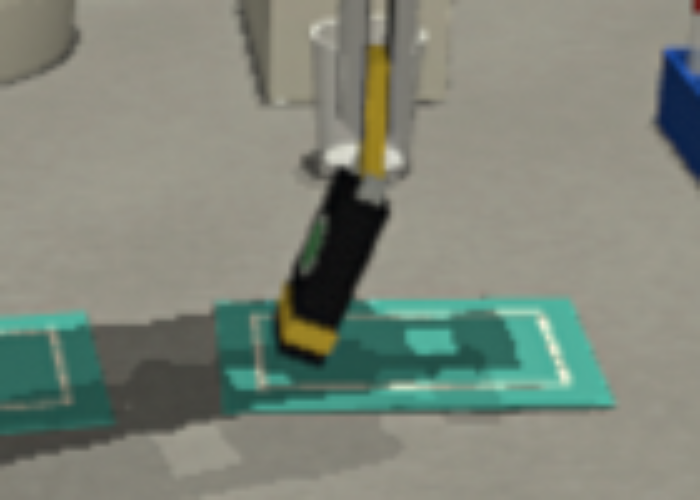

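The lower edge stayed where it was and the module leans on it by about 20°, still held. Carrying on with the arc.

```bash
python3 -m crank '[{"offset":[0.0067,-0.0002,-0.0018],"spin":0},{"offset":[0.0164,-0.0005,-0.0053],"spin":0},{"offset":[0.0257,-0.0008,-0.0099],"spin":0},{"offset":[0.0345,-0.001,-0.0153],"spin":0},{"offset":[0.0413,-0.0012,-0.0206],"spin":0},{"offset":[0.0476,-0.0014,-0.0264],"spin":0},{"offset":[0.0535,-0.0016,-0.0328],"spin":0},{"offset":[0.0587,-0.0018,-0.0396],"spin":0}]'
python3 -m crank '[{"offset":[0.0046,-0.0001,-0.0073],"spin":0},{"offset":[0.0086,-0.0003,-0.0149],"spin":0},{"offset":[0.0119,-0.0004,-0.0229],"spin":0},{"offset":[0.0145,-0.0004,-0.0311],"spin":0},{"offset":[0.0161,-0.0005,-0.0378],"spin":0},{"offset":[0.0166,-0.0005,-0.0412],"spin":0},{"offset":[0.0168,-0.0005,-0.0425],"spin":0},{"offset":[0.0168,-0.0005,-0.0425],"spin":0}]'
python3 -c "
from h import *
print(np.mean([ (manip.camera('side'),manip.read_state()['wrist_force'])[1] for _ in range(4)],0))
c=manip.camera('side');cv2.imwrite('pics/c9.png',cv2.resize(c['pixels'][120:220,200:340],None,fx=5,fy=5)[:,:,::-1])"
```

```text
clock: 14.17
eef_pos: [616.1, 212.2, 80.3]
eef_rot: [-3.141, -0.0, 1.543]
wrist_force: [-0.2, -0.2, -1.5]
finger_gap: 9.7
clock: 14.83
eef_pos: [632.8, 211.8, 37.7]
eef_rot: [-3.141, 0.0, 1.544]
wrist_force: [-1.3, -0.4, -0.9]
finger_gap: 10.2
[-0.47152437  0.16700141 -0.96687585]
```

View pics/c9.png

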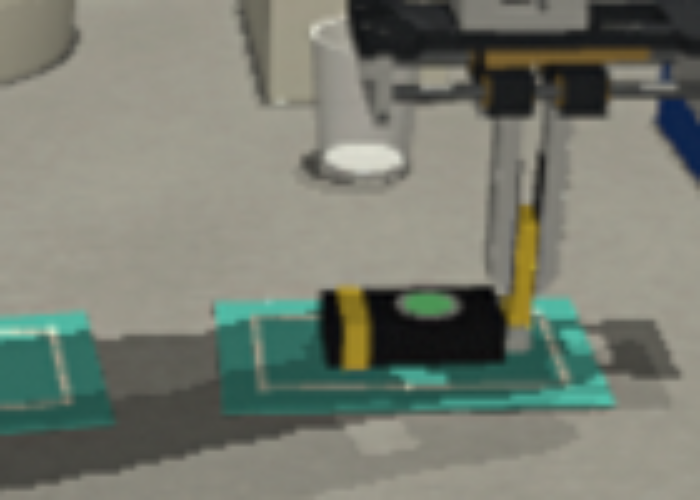

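The module lies flat on its back in the middle of the mat, window up at (428,303), with the handle still held. Lowering the last half millimetre, then opening and rising.

```bash
python3 -m crank '[{"offset":[-0.0005,0,-0.0005],"spin":0},{"offset":[-0.0005,0,-0.0005],"spin":0},{"offset":[-0.0005,0,-0.0005],"spin":0},{"offset":[-0.0005,0,-0.0005],"spin":0},{"offset":[-0.0005,0,-0.0005],"spin":0},{"offset":[-0.0005,0,-0.0005],"spin":0},{"offset":[-0.0005,0,-0.0005],"spin":0},{"offset":[-0.0005,0,-0.0005],"spin":0}]'
python3 -m crank '[{"offset":[0,0,0],"spin":0},{"offset":[0,0,0],"spin":0},{"offset":[0,0,0],"spin":0},{"offset":[0,0,0],"spin":0},{"offset":[0,0,0],"spin":0},{"offset":[0,0,0],"spin":0},{"offset":[0,0,0],"spin":0},{"offset":[0,0,0],"spin":0}]' 0.45
python3 -m crank '[{"offset":[0,0,0.005],"spin":0},{"offset":[0,0,0.015],"spin":0},{"offset":[0,0,0.03],"spin":0},{"offset":[0,0,0.05],"spin":0},{"offset":[0,0,0.075],"spin":0},{"offset":[0,0,0.1],"spin":0},{"offset":[0,0,0.125],"spin":0},{"offset":[0,0,0.15],"spin":0}]'
python3 -m crank '[{"offset":[-0.01,-0.03,0.01],"spin":0},{"offset":[-0.02,-0.06,0.02],"spin":0},{"offset":[-0.035,-0.09,0.03],"spin":0},{"offset":[-0.05,-0.12,0.04],"spin":0},{"offset":[-0.065,-0.15,0.05],"spin":0},{"offset":[-0.08,-0.18,0.05],"spin":0},{"offset":[-0.1,-0.2,0.05],"spin":0},{"offset":[-0.1,-0.2,0.05],"spin":0}]'
python3 - <<'E'
from h import *
from scipy.optimize import least_squares
c=manip.camera('side');t=manip.camera('top')
for n,k in(('top',t),('side',c)):
    for x in('yellow_module','blue_module_center'):
        print(n,x,[(round(d['conf'],2),np.round(d['location'])) for d in manip.search_frame(k,x)[:3]])
a=cv2.resize(c['pixels'],(512,384));b=cv2.resize(t['pixels'][90:220,100:200],(288,374));b=np.pad(b,((0,10),(0,0),(0,0)));cv2.imwrite('pics/c10.png',np.hstack([a,b])[:,:,::-1])
h=cv2.cvtColor(t['pixels'],cv2.COLOR_RGB2HSV)
m=cv2.inRange(h[110:205,125:195],(0,0,0),(180,255,55))
k,l,st,ce=cv2.connectedComponentsWithStats(m)
for i in range(1,k):
    if st[i,4]>60: print(st[i],ce[i],cv2.minAreaRect(at_z(t,np.argwhere(l==i)[:,::-1]+[125,110],28)[:,:2].astype(np.float32)))
E
```

```text
clock: 15.75
eef_pos: [632.5, 211.8, 37.7]
eef_rot: [-3.141, -0.0, 1.544]
wrist_force: [0.4, 0.6, -0.4]
finger_gap: 9.8
clock: 16.42
eef_pos: [632.5, 211.8, 37.7]
eef_rot: [-3.141, -0.0, 1.543]
wrist_force: [-0.1, 0.0, -0.2]
finger_gap: 42.4
clock: 17.08
eef_pos: [632.4, 211.8, 190.2]
eef_rot: [3.141, -0.0, 1.544]
wrist_force: [0.3, -0.8, -0.3]
finger_gap: 42.4
clock: 17.75
eef_pos: [530.4, 8.9, 241.9]
eef_rot: [3.139, 0.0, 1.541]
wrist_force: [0.4, -0.1, 0.7]
finger_gap: 42.3
top yellow_module [(0.87, array([ 358., -201.,   25.]))]
top blue_module_center [(0.67, array([ 568., -153.,   34.]))]
side yellow_module [(0.75, array([ 366., -210.,   28.])), (0.65, array([591., 199.,  28.]))]
side blue_module_center []
[ 21   0  26  20 271] [30.05904059  7.3099631 ] ((647.0567016601562, 214.11538696289062), (50.49703598022461, 41.69259262084961), 88.57621765136719)
```

View pics/c10.png

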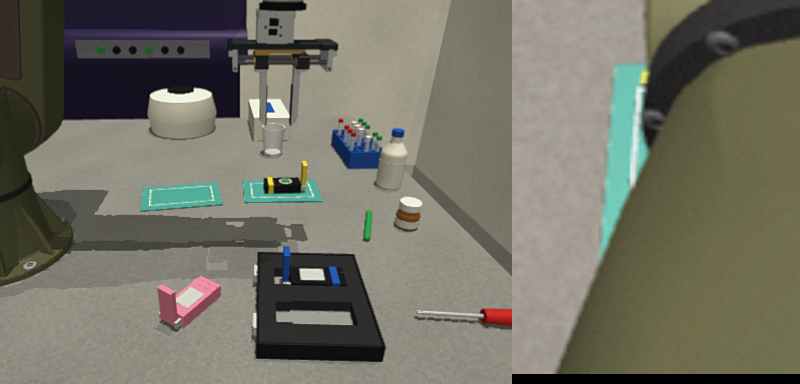

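In the side view the module lies on the mat window up, handle upright and released, with blue and pink untouched. The arm hides the mat from the top camera, so I'll move it aside for a last measurement.

```bash
python3 -m crank '[{"offset":[-0.01,-0.025,0.0],"spin":0},{"offset":[-0.02,-0.05,0.0],"spin":0},{"offset":[-0.03,-0.075,0.0],"spin":0},{"offset":[-0.04,-0.1,0],"spin":0},{"offset":[-0.05,-0.125,0],"spin":0},{"offset":[-0.06,-0.15,0],"spin":0},{"offset":[-0.06,-0.17,0],"spin":0},{"offset":[-0.06,-0.18,0],"spin":0}]'
python3 - <<'E'
from h import *
t=manip.camera('top');c=manip.camera('side')
for n,k in(('top',t),('side',c)):
    print(n,[(round(d['conf'],2),np.round(d['location'])) for d in manip.search_frame(k,'yellow_module')[:3]])
h=cv2.cvtColor(t['pixels'],cv2.COLOR_RGB2HSV)
m=cv2.inRange(h[110:205,125:195],(75,80,60),(90,255,255)); m=cv2.bitwise_not(m)
b=cv2.resize(t['pixels'][90:220,100:230],(560,560));cv2.imwrite('pics/c11.png',b[:,:,::-1])
E
```

```text
clock: 18.72
eef_pos: [472.9, -168.8, 240.2]
eef_rot: [3.141, -0.0, 1.544]
wrist_force: [0.3, -0.1, 0.4]
finger_gap: 42.4
top [(0.95, array([585., 216.,  30.])), (0.46, array([ 394., -158.,   25.]))]
side [(0.94, array([ 365., -209.,   21.])), (0.76, array([587., 200.,  28.]))]
```

View pics/c11.png

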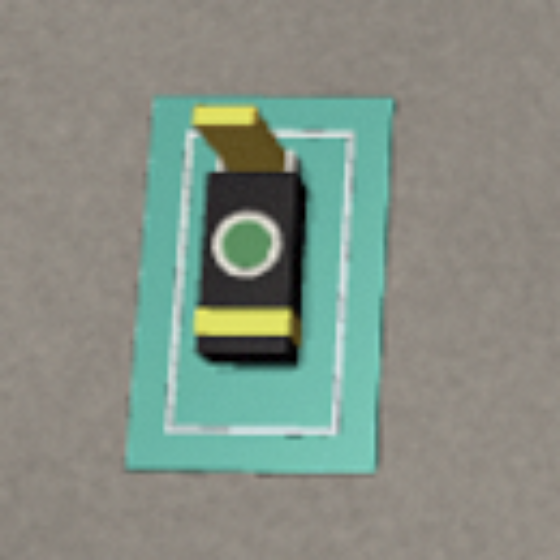

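```bash
python3 - <<'E'
from h import *
t=manip.camera('top'); f=lambda p:np.array(p)*130/560+[100,90]
print(at_z(t,f([[208,173],[300,172],[293,347],[198,346]]),28).round(1)); print(at_z(t,f([[208,173],[300,172],[293,347],[198,346]]),28).mean(0))
print(manip.read_state()['clock']); print(manip.sign_off())
E
```

```text
[[624.2 234.2  28. ]
 [623.6 190.1  28. ]
 [537.3 191.1  28. ]
 [538.8 235.9  28. ]]
[580.99012963 212.82340073  28.        ]
18.9667
the job is handed in; nothing more can be done
None
```

The yellow-handled module now lies window up in the middle of the far teal mat, lengthwise along it, and the job is handed in.

I gripped the handle and lifted straight up, so the handle end came out of the foam first. I carried the module over hanging, stood its +x end on the mat, and tipped it onto its back along an arc with the handle held throughout. Then I let go and moved the arm away.

**Position:** in the last top view the module centre is at about (581, 213) mm, against (578.5, 213) for the mat centre. Its long axis is within about 1° of the mat's.

**Disagreements:** the network's side-view estimate of the module was about 13 mm off in y. The corner measurement and the arm's own position both put it in the middle, so I trusted those.

**Limits:** the forces the robot reported after each move stayed within a few newtons (about 6 N at most). The clock stood at about 19 s of the 56 s allowed.

**Other items:** in the last side view the blue and pink modules looked untouched. The side-view network did not report the blue one that time, but the top-view network did, and it is plainly visible in the picture.

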